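Set a marked bar to overhang the sawing board

TASK

Get the aluminium flat bar ready for sawing: push it with the fingertips until it lies flush along the fence of the sawing board and sticks out over the board's right-hand edge just up to its red line, the line being right above the edge. Only push it along the board, do not pick it up or tip it, and leave the other things on the bench where they are.

Things in the scene. Friction and masses are not known exactly. Their poses are not given: they have to be found in the camera images.
- saw_board: Dark wooden board screwed to the bench, 170 (x) x 240 (y) x 18 mm high. Origin at the centre of its underside; x points away from the robot (turned up to 0.3 rad), y left, z up. Top flat at z = 18 mm. Fence: lighter batten along the far side, near face at x = +67, 18 mm wide, y = -100 to +120, top at z = 34 mm. The right-hand edge, over which the bar must stick out, is at y = -120 mm.
- saw_edge (a point): Point on the upper right-hand edge of the sawing board (board frame x = +42, y = -120, z = +18 mm): the centre of the red line must come straight above it, 6 mm higher.
- flat_bar: Loose silver-white aluminium flat bar, 50 (x) x 180 (y) x 6 mm thick, about 150 g, flat on the board, clear of the fence and askew by up to 0.2 rad. Origin at the centre of its underside, x away from the robot, y along its length to the left. A 3 mm wide red line crosses it at y = -50 mm, 40 mm from its right-hand end. It slides with ordinary friction and stays where left.
- red_line (a point): Centre of the red line on the top face of the bar (bar frame x = 0, y = -50, z = +6 mm).
- far_side (a point): Middle of the bar's long side that faces the fence (bar frame x = +25, y = 0, z = +3 mm).
- glue_pot: Bystander: small brown jar with a white lid, 38 mm across, 46 mm high, loose; origin at the centre of its underside.
- rubber_block: Bystander: black rubber sanding block 42 x 68 x 26 mm, loose; origin at the centre of its underside.
- block_grey: Bystander: greyish timber offcut 34 x 58 x 24 mm, loose; origin at the centre of its underside.
- green_tape: Bystander: roll of green tape lying flat, 73 mm across, 18 mm high, loose; origin at the centre of its underside.
- screwdriver_red: Bystander: red and black screwdriver lying on the bench at the right, 24 x 198 (its y) x 24 mm, loose; origin at its middle, on the bench.
- awl: Bystander: awl with a wooden handle lying on the bench behind the board, 20 x 150 (its y) x 20 mm, loose; origin at its middle, on the bench.

How it is judged:
By the outcome, as a careful person would: the job done as asked, in the order asked, and still so for the second after the job is handed in, with the robot touching nothing.
It also fails if it takes over 51 s, if anything falls off the work surface, if the arm or the gripper's body presses on something with over 40 N, if the wrist force passes 120 N, or if a joint passes its speed limit or range.

ROBOT

A 6-joint arm with a two-finger parallel gripper is mounted at the origin on a cart in front of the work surface, level with it; the furniture and walls round the work are solid. World frame = base frame: x ahead of the robot, y to its left, z up, the work surface at z = 0. Lengths are in m, angles in rad, forces in N, time in s.
With the tool pointing down it reaches from about 0.3 to 0.875 m from the base axis. Payload 6.4 kg.
Tool frame: the origin (TCP) lies between the finger pads; the fingertips stand 25 mm ahead of it and the grasp point (between the pads) lies 6 mm ahead of it; z points along the fingers, y is the line along which they close (so a half turn about z gives the same grasp; the last joint's range is limited). The gripper opens to 85 mm and grips with 20 to 120 N. Pads are 22 mm wide; open, the fingers measure 114 mm over their backs; the gripper's body (76 mm by 85 mm) begins 54 mm behind the grasp point. The pads swing forward as they close: fully open they stand 13 mm farther back than shut.
Start: joints at [0.975, 0.181, 1.607, -0, 1.354, -0.206], TCP at [0.218, 0.532, 0.256] pointing down, gripper open.
Joint ranges: [-2.99, 2.99], [-0.89, 2.07], [0.3, 2.58], [-1.14, 4.28], [0, 2.63], [-3.12, 3.12]. Speed limits (rad/s): [2.57, 2.57, 3.01, 3.14, 3.14, 3.14].

INTERFACE

Orientations are given as a unit quaternion [w, x, y, z].
In Python, from bench import ctrl gives the robot as it stands.
- The arm moves only by the tool servo_tool, never from a script. Its argument "series" is text: rows parted by semicolons, each of 7 numbers parted by spaces: the gripper command: -1 is fully open, 1 is shut, values between are in proportion, then the shift along the tool's x, y, z in m, then the turn, a rotation vector about the tool's x, y, z in degrees. A call has 1 to 12 rows; each row is the pose to reach, as a shift and turn from the pose commanded when the call began, along the tool's axes at that moment; what a row does not reach only later rows make up. A row lasts 1/12 s, in which the tool goes at most 41.7 mm and 7.16 degrees, less where a joint would pass 70% of its speed; a pose out of reach is approached as far as the arm can. A call with a gripper value outside its range is refused whole. The fingers move at their own pace and stop on an object; the grip force is fixed at half the most. Time passes only in rows, so rows that repeat a pose let the fingers close. It gives the time, the measured TCP pose, the force, the opening and the grip force at its end, in the units of the state.
- ctrl.get_obs(): the state, without advancing time (a new reading comes with each control period).
- ctrl.camera(name): name is "scene" or "top"; returns a dict with "img" (400x640x3 uint8, red, green, blue), "z_map" (400x640 float32, m along the optical axis (not along the pixel's ray), 0 where there is no reading), "fovy" (degrees; the focal length in pixels is half the picture's height over the tangent of half this angle, whatever the lens; pixels are square), "cx", "cy" (the principal point, pixels), "k1" (the pictures are not rectified: a ray, as slopes to the right and down, at radius r is drawn at 1 + k1 r^2 times it, then the intrinsics apply), "extrinsics" (4x4, takes a point from camera to world coordinates). Camera axes: x right, y down, z forward; pixel columns grow to the right and rows downward; lengths in m; the calibration is good to about 2 mm. A picture is of the moment at which its call begins.
- ctrl.hand_in(): hands the job in; it is judged then, once.
The state is a dict: "time_s": time; "q": joint angles; "dq": joint speeds; "joint_efforts": joint torques, N m; "eef_pos": TCP position; "eef_rot": TCP orientation; "wrist_force": force on the tool from outside, world axes, zero at the start; "torque": the same for the moment, N m; "opening": opening from 0.0 (shut) to 1.0 (fully open); "grasp_force": force on a finger pad.
Only numpy, scipy, OpenCV 4.12 (cv2) and the standard library are available. Lean on these libraries where they do the work, as an engineer would, in place of code of your own. Each camera call takes 0.05 s, during which the arm holds its last target. There are 200 camera calls.

## Working session

There is one attempt and no reset: what is moved stays moved. The work goes in short steps, Python scripts to look and compute and a tool call to move; the robot and the scene stay as the last step left them, time stands still between calls to the robot, and variables do not carry over. Pictures are saved under pics/ and viewed, at most 13 in all, crops included, and the job is handed in when it is done.

Besides the shell and the picture viewer there is one more tool, called after "Call:" by a JSON object that holds its "op" and its "data". servo_tool: Moves the arm, as the interface text tells. Its arguments: {"type":"object","properties":{"series":{"type":"string"}},"required":["series"]}

```bash
mkdir -p pics; ls; python3 - <<'E'
from bench import ctrl
import cv2
for n in("scene","top"):
    c=ctrl.camera(n); cv2.imwrite(f"pics/{n}0.png",c["img"][:,:,::-1]); print(n,c["fovy"],c["cx"],c["cy"],c["k1"],c["extrinsics"].round(3).tolist())
o=ctrl.get_obs(); print(o)
E
```

```text
pics
scene 56.9250106461627 313.836776242888 198.9907276403578 -0.05646239892255068 [[0.846, -0.414, 0.337, 0.184], [-0.534, -0.633, 0.561, -0.643], [-0.019, -0.654, -0.756, 0.951], [0.0, 0.0, 0.0, 1.0]]
top 45.38279490204215 317.60600597604554 204.74139195388716 0.04344557287996417 [[-0.033, -0.978, 0.205, 0.287], [-0.999, 0.032, -0.005, 0.019], [-0.002, -0.205, -0.979, 1.37], [0.0, 0.0, 0.0, 1.0]]
{'time_s': 0.1, 'q': array([ 9.74711260e-01,  1.81510035e-01,  1.60790386e+00,  1.37700902e-05,
        1.35379257e+00, -2.06313911e-01]), 'dq': array([-1.55194839e-04, -1.71598300e-03, -3.02257917e-03,  1.75610181e-03,
        9.32382918e-05, -6.72932181e-05]), 'joint_efforts': array([ 8.28324937e-04, -4.45876336e+01, -3.52242100e+01, -1.63128302e-04,
        4.06575302e-03, -4.77865854e-07]), 'eef_pos': array([0.21821309, 0.53149313, 0.25545187]), 'eef_rot': array([-3.21302200e-04,  1.93655677e-01,  9.81069227e-01, -7.40203161e-04]), 'wrist_force': array([0.58230799, 0.27701912, 0.41929901]), 'torque': array([ 0.01638502, -0.00029808, -0.0473546 ]), 'grasp_force': 0.0, 'opening': 0.9973124052591246}
```

View pics/top0.png

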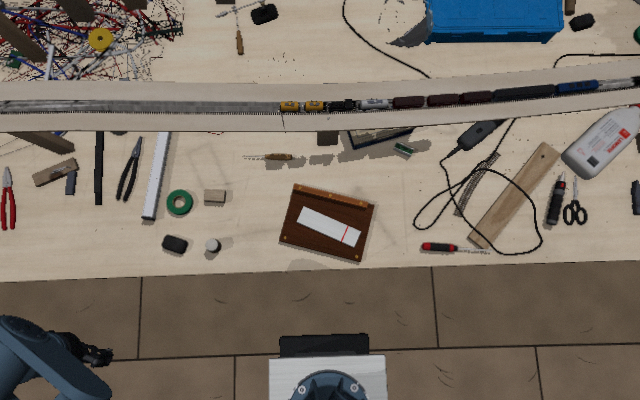

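View pics/scene0.png

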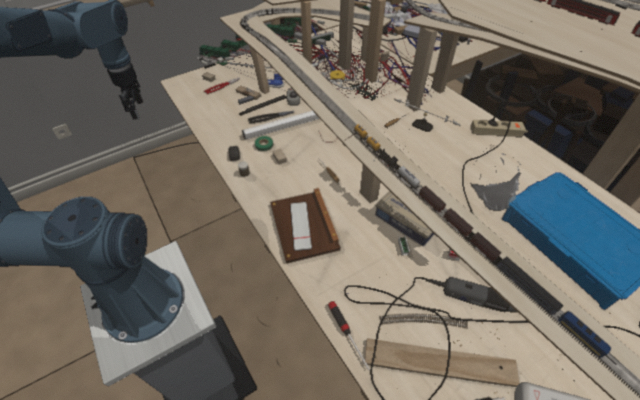

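The top view shows the board around (327,223) with its fence on the far side, the bar at (330,227) and the red line at (347,234). The scene view shows the same items, plus a raised railway behind the board.

```bash
cat > h.py <<'E'
import numpy as np, cv2
from bench import ctrl
def K(c):
    f=200/np.tan(np.radians(c["fovy"])/2); return np.array([[f,0,c["cx"]],[0,f,c["cy"]],[0,0,1]]),np.array([c["k1"],0,0,0.])
def cast(c,px,z):
    k,d=K(c); p=cv2.undistortPoints(np.array(px,np.float64).reshape(-1,1,2),k,d).reshape(-1,2)
    E=c["extrinsics"]; r=np.c_[p,np.ones(len(p))]@E[:3,:3].T
    return E[:3,3]+r*((z-E[2,3])/r[:,2])[:,None]
def proj(c,P):
    k,d=K(c); E=np.linalg.inv(c["extrinsics"])
    return cv2.projectPoints(np.array(P,float).reshape(-1,1,3),cv2.Rodrigues(E[:3,:3])[0],E[:3,3],k,d)[0].reshape(-1,2)
def big(m):
    cs,_=cv2.findContours(m.astype(np.uint8),cv2.RETR_EXTERNAL,cv2.CHAIN_APPROX_NONE); return max(cs,key=cv2.contourArea)
def rect(c,m,z):
    # metric rectangle: pixel mask -> plane, minAreaRect
    P=cast(c,big(m).reshape(-1,2),z)[:,:2]
    (x,y),(w,h),a=cv2.minAreaRect((P*1000).astype(np.float32))
    if w<h: a+=90; w,h=h,w
    return np.array([x,y]).round(1),round(w,1),round(h,1),round((a-90+90)%180-90,2) # angle of long side rel. to y axis
def roi(c,ctr=(.48,0,.02),R=130):
    u=proj(c,[ctr])[0]; m=np.zeros((400,640),bool)
    return u,m
def masks(c,box):
    x0,x1,y0,y1=box; I=c["img"].astype(int); r,g,b=I[...,0],I[...,1],I[...,2]
    R=np.zeros(r.shape,bool); R[y0:y1,x0:x1]=1
    hsv=cv2.cvtColor(c["img"],cv2.COLOR_RGB2HSV)
    red=R&(hsv[...,1]>90)&(r>130)&(g<0.62*r)&(abs(g-b)<45)
    return R,r,g,b,hsv,red
E
python3 - <<'E'
from h import *
for n,box in(("top",(270,385,175,270)),("scene",(262,348,182,270))):
    c=ctrl.camera(n); x0,x1,y0,y1=box
    im=c["img"][y0:y1,x0:x1]; cv2.imwrite(f"pics/{n}c.png",cv2.resize(im,None,fx=6,fy=6,interpolation=cv2.INTER_NEAREST)[:,:,::-1])
    R,r,g,b,hsv,red=masks(c,box)
    white=R&(np.minimum(r,np.minimum(g,b))>150)&(hsv[...,1]<40)
    ys,xs=np.nonzero(red); print(n,"red",len(xs),xs.mean(),ys.mean(),cast(c,[[xs.mean(),ys.mean()]],.024))
    m=cv2.morphologyEx((white|red).astype(np.uint8),cv2.MORPH_CLOSE,np.ones((3,3)))
    print("bar",rect(c,m,.024))
    dark=R&(r<130)&(r-b>15)
    print("board",rect(c,dark|(m>0),.018))
    # height of scene behind
c=ctrl.camera("top"); z=c["z_map"]
for u in(250,330,400):
  for v in(70,95,110,125,137,150): 
    E=c["extrinsics"];k,d=K(c);p=cv2.undistortPoints(np.array([[[u,v]]],float),k,d)[0,0]
    print(u,v,(E[:3,:3]@(np.array([*p,1])*z[v,u])+E[:3,3]).round(3))
E
```

```text
top red 17 344.29411764705884 232.94117647058823 [[ 0.48409339 -0.06118752  0.024     ]]
bar (array([505.7, -16.2]), 177.8, 48.0, -26.06)
board (array([517.8,  20.5]), 309.7, 200.2, -14.97)
scene red 0 nan nan [[nan nan nan]]
bar (array([504.5, -21.2]), 174.7, 45.3, -26.09)
board (array([512.9, -16.9]), 260.4, 181.2, -16.26)
250 70 [ 1.006  0.207 -0.   ]
250 95 [0.837 0.182 0.186]
250 110 [0.791 0.181 0.195]
250 125 [0.756 0.183 0.18 ]
250 137 [ 0.788  0.208 -0.   ]
250 150 [0.746 0.208 0.005]
330 70 [ 1.    -0.041 -0.003]
330 95 [ 0.841 -0.031  0.163]
330 110 [ 0.79  -0.028  0.182]
330 125 [ 0.755 -0.027  0.165]
330 137 [ 0.754 -0.03   0.074]
330 150 [ 0.74  -0.031  0.   ]
400 70 [ 0.989 -0.256  0.002]
400 95 [ 0.842 -0.223  0.146]
400 110 [ 0.798 -0.22   0.146]
400 125 [ 0.756 -0.218  0.143]
400 137 [ 0.772 -0.242  0.003]
400 150 [ 0.726 -0.236  0.021]<stdin>:7: RuntimeWarning: Mean of empty slice.
  ret = ret.dtype.type(ret / rcount)
```

View pics/topc.png

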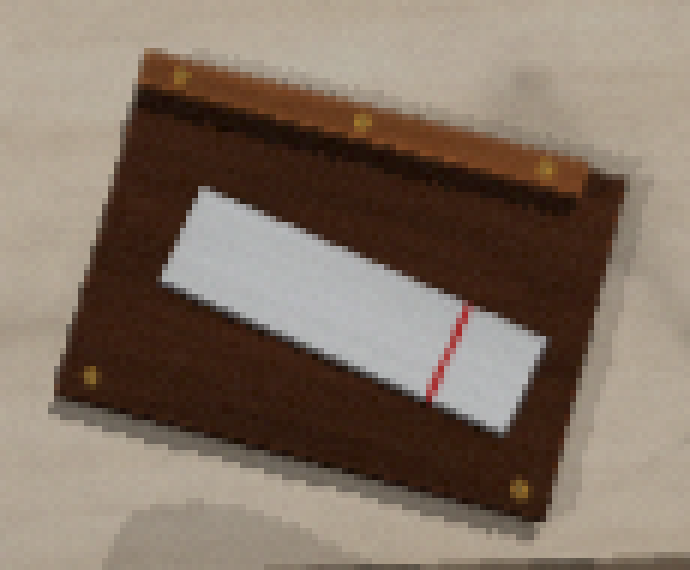

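View pics/scenec.png

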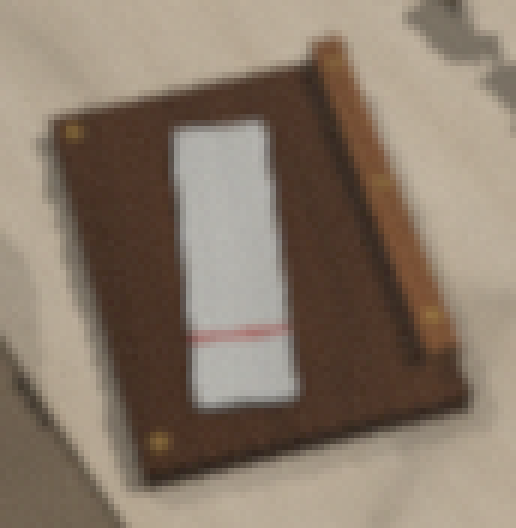

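The top crop shows the bar's corners near (304,206), (361,232), (354,247) and (297,221). The board's top corners are near (294,184), (375,205), (361,262) and (279,241), and the fence's near edge runs from (293,190) to (367,208). The scene crop agrees. Next I fit the board frame more precisely.

```bash
cat >> h.py <<'E'
BOX={"top":(262,392,170,272),"scene":(255,355,178,275)}
def board(c,n):
    # yaw + origin (mm) from the fence mask (top z=34) and the board's dark mask
    R,r,g,b,hsv,red=masks(c,BOX[n])
    wood=R&(hsv[...,1]>85)&(r-b>12)&(r>b)
    f=wood&(r>105)&(r<200)&(hsv[...,1]>100)&(g>0.45*r)
    return wood,f
def barmeas(c,n):
    R,r,g,b,hsv,red=masks(c,BOX[n])
    red=R&(r-np.maximum(g,b)>45)&(abs(g-b)<30)&(r>120)
    w=R&(np.minimum(r,np.minimum(g,b))>140)&(b>=r-3)
    m=cv2.morphologyEx((w|red).astype(np.uint8),cv2.MORPH_CLOSE,np.ones((3,3)))
    m=cv2.morphologyEx(m,cv2.MORPH_OPEN,np.ones((3,3)))
    red&=cv2.dilate(m,np.ones((3,3)))>0
    ys,xs=np.nonzero(red); wt=(r-(g+b)/2)[ys,xs].astype(float)
    rp=cast(c,[[np.average(xs,weights=wt),np.average(ys,weights=wt)]],.024)[0,:2]*1000 if len(xs) else None
    return rect(c,m,.024),rp
E
python3 - <<'E'
from h import *
for n in("top","scene"):
    c=ctrl.camera(n); wood,f=board(c,n)
    print(n,"bar",barmeas(c,n))
    m=cv2.morphologyEx(wood.astype(np.uint8),cv2.MORPH_CLOSE,np.ones((5,5)))
    cn=big(m); 
    q=cv2.approxPolyDP(cv2.convexHull(cn),6,True).reshape(-1,2)
    print("wood rect z18",rect(c,m,.018),"quad",q.tolist(),(cast(c,q,.018)[:,:2]*1000).round(1).tolist())
    print("fence rect z34",rect(c,cv2.morphologyEx(f.astype(np.uint8),cv2.MORPH_CLOSE,np.ones((3,3))),.034))
E
```

```text
top bar ((array([505.4, -16.3]), 178.1, 48.4, -26.2), array([482.37552197, -60.70519295]))
wood rect z18 (array([519.7, -12. ]), 240.9, 175.2, -16.56) quad [[294, 183], [373, 205], [360, 261], [279, 240]] [[636.6, 78.5], [563.6, -147.9], [403.9, -102.2], [470.9, 124.9]]
fence rect z34 (array([594.8, -24. ]), 217.6, 16.7, -16.58)Traceback (most recent call last):
  File "<stdin>", line 4, in <module>
  File "h.py", line 45, in barmeas
    return rect(c,m,.024),rp
           ~~~~^^^^^^^^^^
  File "h.py", line 16, in rect
    P=cast(c,big(m).reshape(-1,2),z)[:,:2]
             ~~~^^^
  File "h.py", line 13, in big
    cs,_=cv2.findContours(m.astype(np.uint8),cv2.RETR_EXTERNAL,cv2.CHAIN_APPROX_NONE); return max(cs,key=cv2.contourArea)
                                                                                              ~~~^^^^^^^^^^^^^^^^^^^^^^^^
ValueError: max() iterable argument is empty
```

```bash
cat >> h.py <<'E'
from scipy.spatial.transform import Rotation as Ro
O=np.array([519.2,-12.0]); PSI=np.radians(-16.56)
RB=np.array([[np.cos(PSI),-np.sin(PSI)],[np.sin(PSI),np.cos(PSI)]])
def tob(w): return RB.T@(np.array(w)-O)
def go(bx,by,z):
    "tool-frame shift(m)/turn(deg) from measured pose to board-frame TCP target (mm), tool x = -board x, pointing down"
    o=ctrl.get_obs(); q=o["eef_rot"]; A=Ro.from_quat([q[1],q[2],q[3],q[0]])
    P=np.r_[O+RB@np.array([bx,by]),z]/1000
    T=Ro.from_matrix(np.c_[np.r_[-RB[:,0],0],np.r_[RB[:,1],0],[0,0,-1]])
    print("t",o["time_s"],"now board",tob(o["eef_pos"][:2]*1000).round(1),"z",(o["eef_pos"][2]*1000).round(1),"F",o["wrist_force"].round(2))
    print("shift",A.inv().apply(P-o["eef_pos"]).round(4),"turn",(A.inv()*T).as_rotvec(degrees=True).round(2))
E
python3 -c "
from h import *
go(-66,-8,100)"
```

```text
t 0.35 now board [-443.3  435.5] z 256.1 F [-0.54  0.92 -0.31]
shift [-0.42   -0.4032  0.1562] turn [-0.02 -0.01 -5.78]
```

Call:
{"op": "servo_tool", "data": {"series": "-1 -0.035 -0.034 0 0 0 -1; -1 -0.07 -0.067 0 0 0 -2; -1 -0.105 -0.101 0 0 0 -3; -1 -0.14 -0.134 0.01 0 0 -4; -1 -0.175 -0.168 0.02 0 0 -5; -1 -0.21 -0.202 0.03 0 0 -5.8; -1 -0.245 -0.235 0.04 0 0 -5.8; -1 -0.28 -0.269 0.05 0 0 -5.8; -1 -0.315 -0.302 0.06 0 0 -5.8; -1 -0.35 -0.336 0.07 0 0 -5.8; -1 -0.385 -0.37 0.085 0 0 -5.8; -1 -0.42 -0.403 0.1 0 0 -5.8"}}

```text
time_s: 1.35
eef_pos: [0.4181, 0.0797, 0.1808]
eef_rot: [0.001, 0.144, 0.99, 0.0]
wrist_force: [1.7, 0.4, 0.3]
opening: 0.999
grasp_force: 0.0
```

Call:
{"op": "servo_tool", "data": {"series": "-1 0 0 0.0 0 0 0; -1 0 0 0.015 0 0 0; -1 0 0 0.03 0 0 0; -1 0 0 0.045 0 0 0; -1 0 0 0.056 0 0 0; -1 0 0 0.056 0 0 0"}}

```text
time_s: 1.85
eef_pos: [0.4156, 0.082, 0.1226]
eef_rot: [-0.002, 0.144, 0.99, -0.0]
wrist_force: [-0.1, -0.9, 0.0]
opening: 1.004
grasp_force: 0.0
```

```bash
python3 - <<'E'
from h import *
go(-66,-8,50)
for n in("top","scene"):
    c=ctrl.camera(n); u=proj(c,[[.46,-.03,.03]])[0].astype(int)
    im=c["img"][u[1]-75:u[1]+75,u[0]-100:u[0]+100]; cv2.imwrite(f"pics/{n}1.png",cv2.resize(im,None,fx=4,fy=4)[:,:,::-1]); print(u)
E
```

```text
t 1.85 now board [-126.1   60.6] z 122.6 F [-0.11 -0.87  0.01]
shift [-0.0604 -0.0685  0.0724] turn [-0.05 -0.23  0.02]
[333 241]
[289 231]
```

View pics/scene1.png

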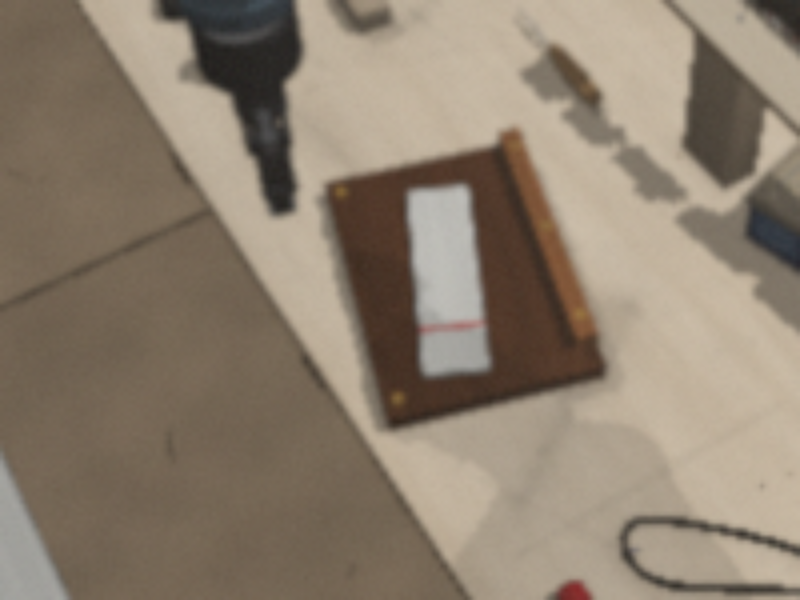

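The scene view shows the gripper coming in at the upper left around (235,205), with the bar and board untouched. I'll move over the start point and lower the gripper.

Call:
{"op": "servo_tool", "data": {"series": "-1 -0.015 -0.017 0 0 0 0; -1 -0.03 -0.034 0 0 0 0; -1 -0.045 -0.051 0 0 0 0; -1 -0.06 -0.068 0 0 0 0; -1 -0.06 -0.068 0.015 0 0 0; -1 -0.06 -0.068 0.03 0 0 0; -1 -0.06 -0.068 0.045 0 0 0; -1 -0.06 -0.068 0.06 0 0 0; -1 -0.06 -0.068 0.07 0 0 0; -1 -0.06 -0.068 0.072 0 0 0; -1 -0.06 -0.068 0.072 0 0 0"}}

```text
time_s: 2.87
eef_pos: [0.4556, -0.0004, 0.0527]
eef_rot: [-0.0, 0.144, 0.99, 0.0]
wrist_force: [-0.3, -0.5, 0.4]
opening: 1.007
grasp_force: 0.0
```

Call:
{"op": "servo_tool", "data": {"series": "-1 0 0 0.003 0 0 0; -1 0 0 0.006 0 0 0; -1 0 0 0.009 0 0 0; -1 0 0 0.011 0 0 0; -1 0 0 0.013 0 0 0; -1 0 0 0.013 0 0 0"}}

```text
time_s: 3.37
eef_pos: [0.4553, -0.0004, 0.0393]
eef_rot: [-0.0, 0.144, 0.99, 0.0]
wrist_force: [-0.9, 0.2, 0.8]
opening: 1.0
grasp_force: 0.0
```

Call:
{"op": "servo_tool", "data": {"series": "-1 0 0 0.001 0 0 0; -1 0 0 0.002 0 0 0; -1 0 0 0.003 0 0 0; -1 0 0 0.003 0 0 0"}}

```text
time_s: 3.7
eef_pos: [0.4554, -0.0005, 0.0365]
eef_rot: [-0.0, 0.144, 0.99, 0.0]
wrist_force: [-0.5, -0.8, -0.6]
opening: 0.998
grasp_force: 0.0
```

```bash
python3 -c "
from h import *
go(-66,-8,33)"
```

```text
t 3.7 now board [-64.4  -7.1] z 36.5 F [-0.47 -0.79 -0.65]
shift [ 0.0016 -0.0009  0.0035] turn [-0.   -0.01  0.03]
```

Call:
{"op": "servo_tool", "data": {"series": "-1 0 0 0.001 0 0 0; -1 0 0 0.002 0 0 0; -1 0 0 0.003 0 0 0; -1 0 0 0.004 0 0 0; -1 0 0 0.004 0 0 0"}}

```text
time_s: 4.12
eef_pos: [0.4553, -0.0005, 0.0324]
eef_rot: [-0.0, 0.144, 0.99, 0.0]
wrist_force: [-0.4, 0.2, -0.8]
opening: 0.999
grasp_force: 0.0
```

Call:
{"op": "servo_tool", "data": {"series": "-1 0 0 0.001 0 0 0; -1 0 0 0.002 0 0 0; -1 0 0 0.002 0 0 0"}}

```text
time_s: 4.37
eef_pos: [0.4554, -0.0005, 0.0304]
eef_rot: [-0.0, 0.144, 0.99, 0.0]
wrist_force: [0.1, -0.0, -0.6]
opening: 1.001
grasp_force: 0.0
```

Call:
{"op": "servo_tool", "data": {"series": "-1 0 0 0.001 0 0 0; -1 0 0 0.001 0 0 0"}}

```text
time_s: 4.53
eef_pos: [0.4556, -0.0005, 0.0299]
eef_rot: [-0.0, 0.144, 0.99, 0.0]
wrist_force: [-2.1, 0.5, 4.6]
opening: 0.998
grasp_force: 2.2
```

Call:
{"op": "servo_tool", "data": {"series": "-1 0 0 -0.0025 0 0 0; -1 -0.005 0 -0.0025 0 0 0; -1 -0.01 0 -0.0025 0 0 0; -1 -0.015 0 -0.0025 0 0 0; -1 -0.02 0 -0.0025 0 0 0; -1 -0.025 0 -0.0025 0 0 0; -1 -0.03 0 -0.0025 0 0 0; -1 -0.035 0 -0.0025 0 0 0; -1 -0.04 0 -0.0025 0 0 0; -1 -0.044 0 -0.0025 0 0 0; -1 -0.048 0 -0.0025 0 0 0; -1 -0.05 0 -0.0025 0 0 0"}}

```text
time_s: 5.53
eef_pos: [0.5041, -0.0149, 0.0322]
eef_rot: [0.0, 0.144, 0.99, -0.0]
wrist_force: [-0.7, -0.3, -0.1]
opening: 0.997
grasp_force: 0.3
```

```bash
python3 - <<'E'
from h import *
go(6,-8,32)
c=ctrl.camera("scene"); u=proj(c,[[.5,-.03,.03]])[0].astype(int)
im=c["img"][u[1]-60:u[1]+60,u[0]-80:u[0]+80]; cv2.imwrite(f"pics/scene2.png",cv2.resize(im,None,fx=5,fy=5)[:,:,::-1]); print(u)
E
```

```text
t 5.5333 now board [-13.6  -7.1] z 32.2 F [-0.71 -0.31 -0.1 ]
shift [-0.0196 -0.0009  0.0002] turn [0.   0.03 0.03]
[300 225]
```

View pics/scene2.png

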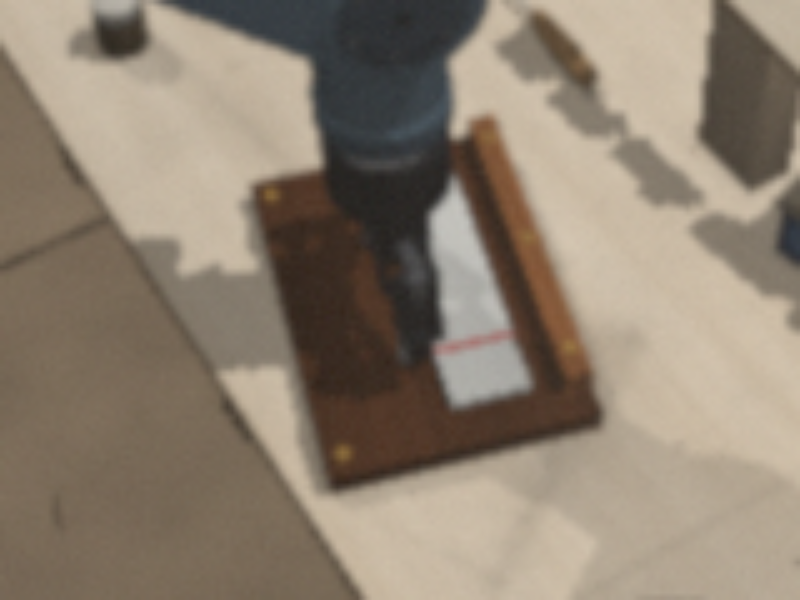

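The picture shows the fingers against the bar's near side, and the bar is now parallel to the fence with about 15 mm to go (the red line is near (391,273) in full-frame pixels... roughly crop (473,343)). I'll keep pushing gently.

Call:
{"op": "servo_tool", "data": {"series": "-1 -0.003 0 0 0 0 0; -1 -0.006 0 0 0 0 0; -1 -0.009 0 0 0 0 0; -1 -0.012 0 0 0 0 0; -1 -0.014 0 0 0 0 0; -1 -0.015 0 0 0 0 0"}}

```text
time_s: 6.08
eef_pos: [0.5182, -0.0191, 0.0322]
eef_rot: [0.0, 0.144, 0.99, -0.0]
wrist_force: [-0.5, 0.3, 0.0]
opening: 1.0
grasp_force: 0.4
```

Call:
{"op": "servo_tool", "data": {"series": "-1 -0.001 0 0 0 0 0; -1 -0.002 0 0 0 0 0; -1 -0.003 0 0 0 0 0; -1 -0.003 0 0 0 0 0"}}

```text
time_s: 6.42
eef_pos: [0.5209, -0.0199, 0.0322]
eef_rot: [0.0, 0.144, 0.99, -0.0]
wrist_force: [-0.1, -0.3, -0.1]
opening: 0.999
grasp_force: 0.1
```

Call:
{"op": "servo_tool", "data": {"series": "-1 -0.001 0 0 0 0 0; -1 -0.002 0 0 0 0 0; -1 -0.002 0 0 0 0 0"}}

```text
time_s: 6.67
eef_pos: [0.5227, -0.0204, 0.0321]
eef_rot: [-0.0, 0.144, 0.99, 0.0]
wrist_force: [-0.8, 0.8, 0.7]
opening: 0.999
grasp_force: 0.4
```

Call:
{"op": "servo_tool", "data": {"series": "-1 -0.001 0 0 0 0 0; -1 -0.0015 0 0 0 0 0; -1 -0.0015 0 0 0 0 0"}}

```text
time_s: 6.92
eef_pos: [0.5229, -0.0204, 0.0318]
eef_rot: [-0.001, 0.144, 0.99, 0.0]
wrist_force: [-5.2, 2.3, 4.3]
opening: 1.001
grasp_force: 2.8
```

Call:
{"op": "servo_tool", "data": {"series": "-1 -0.001 0 0 0 0 0; -1 -0.002 0 0 0 0 0; -1 -0.002 0 0 0 0 0"}}

```text
time_s: 7.17
eef_pos: [0.5231, -0.0205, 0.0314]
eef_rot: [-0.004, 0.144, 0.99, 0.0]
wrist_force: [-10.6, 2.5, 7.9]
opening: 1.0
grasp_force: 5.6
```

Call:
{"op": "servo_tool", "data": {"series": "-1 0.004 0 0 0 0 0; -1 0.01 0 0 0 0 0; -1 0.015 0 0 0 0 0; -1 0.015 0 -0.015 0 0 0; -1 0.015 0.01 -0.03 0 0 0; 0 0.015 0.03 -0.045 0 0 0; 1 0.015 0.045 -0.06 0 0 0; 1 0 0.06 -0.06 0 0 0; 1 -0.015 0.075 -0.06 0 0 0; 1 -0.03 0.09 -0.06 0 0 0; 1 -0.036 0.105 -0.06 0 0 0; 1 -0.036 0.12 -0.06 0 0 0"}}

```text
time_s: 8.17
eef_pos: [0.5965, 0.0835, 0.0926]
eef_rot: [0.001, 0.144, 0.99, 0.0]
wrist_force: [-0.7, 0.5, 0.6]
opening: 0.007
grasp_force: 0.0
```

```bash
python3 - <<'E'
from h import *
go(40,115,50)
for n in("top","scene"):
    c=ctrl.camera(n)
    x0,x1,y0,y1=BOX[n]
    im=c["img"][y0:y1,x0:x1]; cv2.imwrite(f"pics/{n}3.png",cv2.resize(im,None,fx=6,fy=6)[:,:,::-1])
    try:
        (ce,*r),rp=barmeas(c,n); print(n,r,tob(ce),tob(rp))
    except Exception as e: print(n,e)
E
```

```text
t 8.1667 now board [ 46.9 113.6] z 92.6 F [-0.69  0.54  0.56]
shift [0.007  0.0014 0.0426] turn [ 0.03  0.15 -0.01]
top [156.9, 45.1, -16.76] [ 39.35250647 -13.75428058] [ 38.2927739  -53.41438312]
scene max() iterable argument is empty
```

View pics/scene3.png

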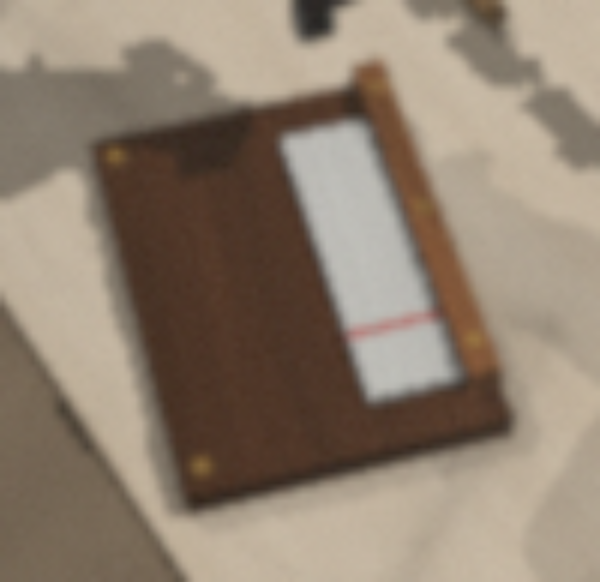

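The bar is flush along the fence (scene crop: bar from (330,130) to (415,395), red line at (393,326)), with the closed fingers left of it. The red line is at board y ≈ -53, so it needs about 66 mm more. I'll lower the shut fingers at the left end.

Call:
{"op": "servo_tool", "data": {"series": "1 0.006 0.002 0 0 0 0; 1 0.006 0.002 0.012 0 0 0; 1 0.006 0.002 0.024 0 0 0; 1 0.006 0.002 0.036 0 0 0; 1 0.006 0.002 0.043 0 0 0; 1 0.006 0.002 0.045 0 0 0; 1 0.006 0.002 0.047 0 0 0; 1 0.006 0.002 0.047 0 0 0"}}

```text
time_s: 8.93
eef_pos: [0.5893, 0.0868, 0.0446]
eef_rot: [-0.0, 0.144, 0.99, -0.0]
wrist_force: [-0.8, 0.8, 0.6]
opening: 0.002
grasp_force: 0.0
```

```bash
python3 -c "
from h import *
go(41,100,45.5)"
```

```text
t 8.9333 now board [ 39.1 114.7] z 44.6 F [-0.82  0.83  0.61]
shift [-0.0019 -0.0147 -0.0009] turn [-0.01 -0.04  0.01]
```

Call:
{"op": "servo_tool", "data": {"series": "1 -0.001 -0.005 0 0 0 0; 1 -0.002 -0.01 0 0 0 0; 1 -0.002 -0.015 0 0 0 0; 1 -0.002 -0.02 0 0 0 0; 1 -0.002 -0.026 0 0 0 0; 1 -0.002 -0.032 0 0 0 0; 1 -0.002 -0.038 0 0 0 0; 1 -0.002 -0.044 0 0 0 0; 1 -0.002 -0.05 0 0 0 0; 1 -0.002 -0.055 0 0 0 0; 1 -0.002 -0.059 0 0 0 0; 1 -0.002 -0.061 0 0 0 0"}}

```text
time_s: 9.93
eef_pos: [0.5739, 0.0274, 0.0451]
eef_rot: [0.0, 0.144, 0.99, -0.0]
wrist_force: [0.2, 1.2, 0.7]
opening: 0.002
grasp_force: 0.6
```

```bash
python3 - <<'E'
from h import *
go(41,40,45)
for n in("top","scene"):
    c=ctrl.camera(n)
    x0,x1,y0,y1=BOX[n]
    im=c["img"][y0:y1,x0:x1]; cv2.imwrite(f"pics/{n}4.png",cv2.resize(im,None,fx=6,fy=6)[:,:,::-1])
    R,r,g,b,hsv,red=masks(c,BOX[n])
    k=R&(r-np.maximum(g,b)>30)&(abs(g-b)<12); P=np.argwhere(k)[:,::-1]
    w=(r-(g+b)/2)[k].astype(float)
    print(n,len(P),P.mean(0) if len(P) else 0)
    if len(P): B=np.array([tob(p*1000) for p in cast(c,P,.024)[:,:2]]); print(B.min(0).round(1),B.max(0).round(1),np.average(B,axis=0,weights=w).round(1))
E
```

```text
t 9.9333 now board [41.2 53.3] z 45.1 F [0.18 1.24 0.71]
shift [ 0.0002 -0.0133  0.0001] turn [-0.  0. -0.]
top 32 [359.125 218.375]
[ -47.9 -117.5] [ 64.1 -40. ] [ 35.6 -89.5]
scene 31 [323.32258065 241.38709677]
[ 15.9 -98.4] [ 64.6 -91.3] [ 39.8 -94.8]
```

View pics/scene4.png

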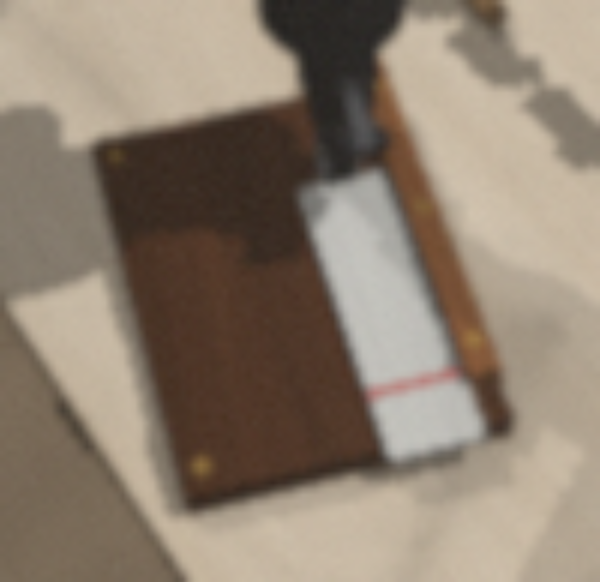

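Scene crop: red line at (412,385), still short of the edge, and the bar remains flush. I'll push 12 mm more, back off, and measure line against edge in both views.

Call:
{"op": "servo_tool", "data": {"series": "1 0 -0.003 0 0 0 0; 1 0 -0.006 0 0 0 0; 1 0 -0.009 0 0 0 0; 1 0 -0.011 0 0 0 0; 1 0 -0.012 0 0 0 0; 1 0 -0.012 0 0 0 0; 1 0 -0.002 0 0 0 0; 1 0 0.02 0 0 0 0; 1 0 0.06 0 0 0 0; 1 0 0.09 0 0 0 0; 1 0 0.11 0 0 0 0;1 0 0.11 0 0 0 0"}}

```text
time_s: 11.03
eef_pos: [0.6062, 0.1379, 0.0454]
eef_rot: [0.001, 0.142, 0.99, 0.001]
wrist_force: [-0.9, 0.8, -0.5]
opening: 0.001
grasp_force: 0.0
```

```bash
cat > m.py <<'E'
from h import *
go(41,60,45)
for n in("top","scene"):
    c=ctrl.camera(n)
    R,r,g,b,hsv,red=masks(c,BOX[n])
    k=R&(r-np.maximum(g,b)>30)&(abs(g-b)<12); P=np.argwhere(k)[:,::-1]
    w=(r-(g+b)/2)[k].astype(float)
    B=(cast(c,P,.024)[:,:2]*1000-O)@RB; ok=(B[:,1]<-85)&(B[:,0]>8)
    B,w=B[ok],w[ok]; rp=np.average(B,axis=0,weights=w)
    # right edge of the board at z=18: bright/dark step along board -y, beside the bar
    V=cv2.cvtColor(c["img"],cv2.COLOR_RGB2GRAY); ys=np.arange(-108,-134,-.25)
    def prof(x,z,img): 
        W=np.c_[(np.c_[np.full(len(ys),x),ys])@RB.T+O,np.full(len(ys),z)]/np.array([1000,1000,1000]); W[:,2]=z
        uv=proj(c,W).astype(np.float32); return cv2.remap(img,uv[:,0].reshape(-1,1),uv[:,1].reshape(-1,1),cv2.INTER_LINEAR).ravel().astype(float)
    E=[ys[np.argmax(p>.5*(p.min()+p.max()))] for p in (prof(x,.018,V) for x in range(-70,0,6))]
    bar=B[:,1]; print(n,len(w),"red",rp.round(1),"slope",np.polyfit(B[:,0],B[:,1],1,w=w)[0].round(3),"edge(half step)",np.round(E,1))
    p=np.mean([prof(x,.018,V) for x in range(-70,0,6)],0); print(p[::4].round().astype(int))
E
python3 m.py
```

```text
t 11.0333 now board [ 40.6 168.5] z 45.4 F [-0.92  0.8  -0.48]
shift [ 1.000e-04 -1.085e-01  3.000e-04] turn [0.09 0.07 0.25]
top 28 red [  40.3 -102.8] slope 0.002 edge(half step) [-120.8 -121.2 -120.5 -121.5 -120.8 -120.8 -120.8 -121.2 -121.  -121.
 -121.  -121.2]
[ 41  41  41  41  40  39  39  39  39  40  47  60  85 113 137 153 158 161
 162 162 162 163 164 167 172 178]
scene 25 red [  39.7 -106.1] slope 0.022 edge(half step) [-108.  -132.  -131.8 -132.  -131.8 -132.  -131.8 -132.  -131.8 -132.
 -131.8 -132. ]
[62 62 62 62 61 61 61 60 60 60 60 60 59 59 57 55 53 51 48 47 47 50 56 66
 76 91]
```

Call:
{"op": "servo_tool", "data": {"series": "1 0 0 0 0 0 0; 1 0 -0.03 0 0 0 0; 1 0 -0.06 0 0 0 0; 1 0 -0.085 0 0 0 0; 1 0 -0.105 0 0 0 0; 1 0 -0.115 0 0 0 0; 1 0 -0.118 0 0 0 0; 1 0 -0.118 0 0 0 0"}}

```text
time_s: 11.8
eef_pos: [0.5717, 0.0193, 0.0453]
eef_rot: [0.0, 0.145, 0.989, 0.0]
wrist_force: [0.4, 0.5, -0.5]
opening: 0.004
grasp_force: 0.0
```

```bash
python3 -c "
from h import *
go(41,24.5,45)"
```

```text
t 11.8 now board [41.4 45. ] z 45.3 F [ 0.44  0.48 -0.47]
shift [ 0.0004 -0.0205  0.0003] turn [ 0.01  0.01 -0.11]
```

Call:
{"op": "servo_tool", "data": {"series": "1 0 -0.003 0 0 0 0; 1 0 -0.006 0 0 0 0; 1 0 -0.009 0 0 0 0; 1 0 -0.012 0 0 0 0; 1 0 -0.015 0 0 0 0; 1 0 -0.018 0 0 0 0; 1 0 -0.02 0 0 0 0; 1 0 -0.0205 0 0 0 0; 1 0 -0.0205 0 0 0 0"}}

```text
time_s: 12.55
eef_pos: [0.5658, 0.0004, 0.0451]
eef_rot: [-0.0, 0.144, 0.99, -0.0]
wrist_force: [0.8, 0.1, -0.8]
opening: 0.0
grasp_force: 0.0
```

```bash
python3 -c "
from h import *
go(41,24.5,45)"
```

```text
t 12.55 now board [41.2 25.1] z 45.1 F [ 0.75  0.06 -0.82]
shift [ 0.0002 -0.0006  0.0001] turn [-0.01 -0.    0.01]
```

Call:
{"op": "servo_tool", "data": {"series": "1 0 0.008 0 0 0 0; 1 0 0.03 0 0 0 0; 1 0 0.06 0 0 0 0; 1 0 0.09 0 0 0 0; 1 0 0.11 0 0 0 0; 1 0 0.12 0 0 0 0; 1 0 0.12 0 0 0 0; 1 0 0.12 0 0 0 0"}}

```text
time_s: 13.22
eef_pos: [0.5997, 0.1158, 0.0448]
eef_rot: [-0.0, 0.143, 0.99, -0.0]
wrist_force: [-1.0, -0.7, -0.1]
opening: -0.001
grasp_force: 0.0
```

```bash
sed -i 's/ok=(B\[:,1\]<-85)/ok=(B[:,1]<-100)/' m.py; cat >> m.py <<'E'
    cv2.imwrite(f"pics/{n}_m.png",cv2.resize(c["img"][180:270,290:390] if n=="top" else c["img"][190:280,275:375],None,fx=6,fy=6)[:,:,::-1])
E
python3 m.py
```

```text
t 13.2167 now board [ 40.8 145.5] z 44.8 F [-0.95 -0.66 -0.1 ]
shift [-0.0001 -0.0855 -0.0001] turn [-0.04 -0.03  0.11]
top 32 red [  39.4 -119. ] slope -0.008 edge(half step) [-120.8 -121.2 -120.5 -121.5 -120.8 -120.8 -121.  -121.2 -121.  -121.
 -120.8 -121.2]
[ 41  40  39  39  39  39  38  38  38  40  46  60  84 113 137 152 157 160
 161 161 161 161 163 167 172 178]
scene 21 red [  42.7 -122.2] slope -0.019 edge(half step) [-108.  -132.  -131.8 -132.2 -131.8 -131.8 -132.  -132.  -132.  -132.
 -132.  -132. ]
[63 62 62 62 61 61 61 60 60 60 60 59 59 58 57 55 53 51 49 47 47 51 56 66
 77 91]
```

View pics/top_m.png

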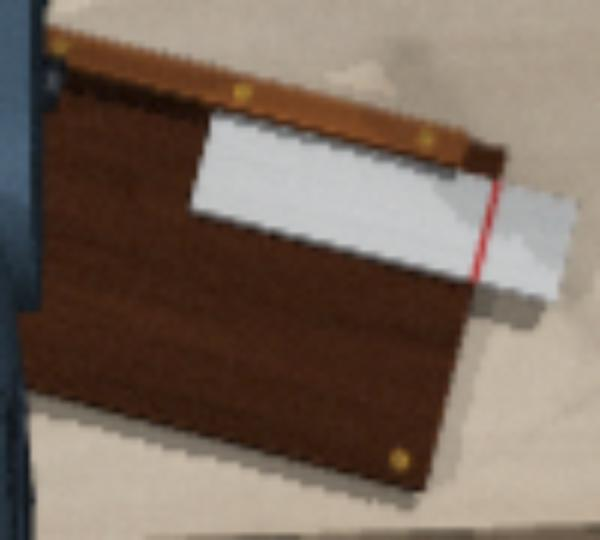

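View pics/scene_m.png

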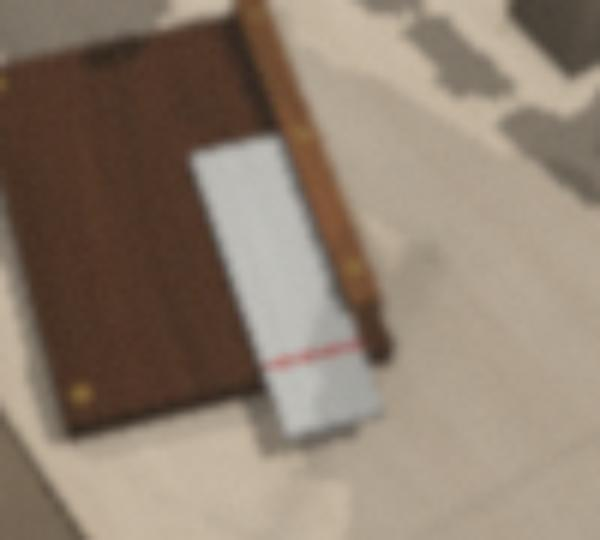

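Both views put the red line about 1.5 mm short of the edge (line at top crop (485,230), edge at (470,300)). I'll push 1.5 mm more, starting with the approach.

Call:
{"op": "servo_tool", "data": {"series": "1 0 -0.03 0 0 0 0; 1 0 -0.06 0 0 0 0; 1 0 -0.085 0 0 0 0; 1 0 -0.105 0 0 0 0; 1 0 -0.112 0 0 0 0; 1 0 -0.114 0 0 0 0; 1 0 -0.114 0 0 0 0; 1 0 -0.114 0 0 0 0"}}

```text
time_s: 13.98
eef_pos: [0.5678, 0.0066, 0.0452]
eef_rot: [0.0, 0.144, 0.99, 0.0]
wrist_force: [0.6, 0.3, 1.0]
opening: 0.001
grasp_force: 0.0
```

```bash
python3 -c "
from h import *
go(41,23.6,45)"
```

```text
t 13.9833 now board [41.3 31.7] z 45.2 F [0.62 0.28 1.04]
shift [ 0.0003 -0.0081  0.0002] turn [ 0.02  0.01 -0.  ]
```

Call:
{"op": "servo_tool", "data": {"series": "1 0 -0.003 0 0 0 0; 1 0 -0.005 0 0 0 0; 1 0 -0.007 0 0 0 0; 1 0 -0.0081 0 0 0 0; 1 0 -0.0081 0 0 0 0; 1 0 -0.0081 0 0 0 0"}}

```text
time_s: 14.48
eef_pos: [0.5653, -0.0012, 0.0451]
eef_rot: [-0.0, 0.144, 0.99, 0.0]
wrist_force: [-1.0, 0.9, -0.7]
opening: -0.003
grasp_force: 0.2
```

```bash
python3 -c "
from h import *
go(41,23.6,45)"
```

```text
t 14.4833 now board [41.1 23.5] z 45.1 F [-0.99  0.9  -0.68]
shift [0.0001 0.0001 0.0001] turn [ 0.   -0.01  0.04]
```

Call:
{"op": "servo_tool", "data": {"series": "1 0 0.006 0 0 0 0; 1 0 0.016 0 0 0 0; 1 0 0.016 -0.02 0 0 0; 1 0 0.016 -0.045 0 0 0; 0 0.02 0.01 -0.06 0 0 0; -1 0.035 -0.015 -0.06 0 0 0; -1 0.05 -0.045 -0.06 0 0 0; -1 0.054 -0.07 -0.06 0 0 0; -1 0.054 -0.074 -0.06 0 0 0; -1 0.054 -0.074 -0.06 0 0 0"}}

```text
time_s: 15.32
eef_pos: [0.4926, -0.0575, 0.1055]
eef_rot: [0.0, 0.145, 0.989, -0.0]
wrist_force: [0.9, -0.1, 0.4]
opening: 0.85
grasp_force: 0.0
```

```bash
python3 -c "
from h import *
go(-10,-50,32.2)"
```

```text
t 15.3167 now board [-12.5 -51.2] z 105.5 F [ 0.94 -0.12  0.45]
shift [-0.0024  0.0012  0.0733] turn [ 0.    0.05 -0.09]
```

Call:
{"op": "servo_tool", "data": {"series": "-1 0 0 0 0 0 0; -1 0 0 0.02 0 0 0; -1 0 0 0.04 0 0 0; -1 0 0 0.055 0 0 0; -1 0 0 0.066 0 0 0; -1 0 0 0.071 0 0 0; -1 0 0 0.0735 0 0 0; -1 0 0 0.0735 0 0 0; -1 -0.006 0 0.0735 0 0 0; -1 -0.012 0 0.0735 0 0 0; -1 -0.015 0 0.0735 0 0 0; -1 -0.015 0 0.0735 0 0 0"}}

```text
time_s: 16.32
eef_pos: [0.5086, -0.062, 0.0325]
eef_rot: [0.001, 0.144, 0.99, -0.0]
wrist_force: [-0.7, -0.8, 0.7]
opening: 0.999
grasp_force: 0.0
```

```bash
python3 -c "
from h import *
go(6,-50,32.2)"
```

```text
t 16.3167 now board [  4.1 -50.9] z 32.5 F [-0.7  -0.77  0.67]
shift [-0.0019  0.0009  0.0004] turn [-0.01  0.15  0.01]
```

Call:
{"op": "servo_tool", "data": {"series": "-1 -0.001 0 0 0 0 0; -1 -0.002 0 0 0 0 0; -1 -0.003 0 0 0 0 0; -1 -0.003 0 0 0 0 0"}}

```text
time_s: 16.65
eef_pos: [0.5098, -0.0621, 0.0316]
eef_rot: [0.0, 0.144, 0.99, -0.0]
wrist_force: [0.3, -0.3, 0.2]
opening: 1.001
grasp_force: 0.0
```

Call:
{"op": "servo_tool", "data": {"series": "-1 -0.001 0 0 0 0 0; -1 -0.001 0 0 0 0 0"}}

```text
time_s: 16.82
eef_pos: [0.5102, -0.0622, 0.0314]
eef_rot: [-0.001, 0.144, 0.99, 0.0]
wrist_force: [-1.3, 0.0, 0.6]
opening: 1.0
grasp_force: 0.9
```

Call:
{"op": "servo_tool", "data": {"series": "-1 -0.001 0 0 0 0 0; -1 -0.002 0 0 0 0 0; -1 -0.003 0 0 0 0 0; -1 -0.003 0 0 0 0 0"}}

```text
time_s: 17.15
eef_pos: [0.5105, -0.0621, 0.0308]
eef_rot: [-0.004, 0.144, 0.99, 0.001]
wrist_force: [-10.5, 2.5, 6.6]
opening: 1.004
grasp_force: 5.3
```

Pressed flush at about 11 N. Now I retract up and away and take a final look.

Call:
{"op": "servo_tool", "data": {"series": "-1 0.006 0 0 0 0 0; -1 0.015 0 0 0 0 0; -1 0.018 0 -0.02 0 0 0; -1 0.018 0.02 -0.045 0 0 0; -1 0.018 0.05 -0.07 0 0 0; -1 0.018 0.08 -0.09 0 0 0; -1 0.018 0.11 -0.1 0 0 0; -1 0.018 0.14 -0.1 0 0 0; -1 0.018 0.17 -0.1 0 0 0; -1 0.018 0.2 -0.1 0 0 0; -1 0.018 0.23 -0.1 0 0 0; -1 0.018 0.23 -0.1 0 0 0"}}

```text
time_s: 18.15
eef_pos: [0.5625, 0.1669, 0.1321]
eef_rot: [0.001, 0.142, 0.99, 0.001]
wrist_force: [-1.2, 0.0, 0.0]
opening: 1.002
grasp_force: 0.0
```

```bash
python3 m.py; python3 - <<'E'
from h import *
c=ctrl.camera("top"); (ce,*r),_=barmeas(c,"top"); print(r,tob(ce))
E
```

```text
t 18.15 now board [ -9.4 183.8] z 132.1 F [-1.18  0.    0.  ]
shift [-0.0498 -0.1242  0.0869] turn [0.15 0.11 0.23]
top 28 red [  40.9 -120.7] slope 0.0 edge(half step) [-120.8 -121.2 -120.8 -121.5 -120.8 -120.8 -120.8 -121.  -121.  -121.2
 -121.  -121.2]
[ 41  40  40  40  39  39  38  38  38  40  47  60  84 113 136 151 157 159
 161 161 161 162 163 167 172 177]
scene 20 red [  40.7 -124.1] slope -0.002 edge(half step) [-108.  -131.8 -131.8 -132.  -132.  -132.  -131.8 -132.  -132.  -132.
 -132.  -132. ]
[61 61 61 61 60 60 60 59 59 59 59 58 58 56 55 54 51 49 47 46 46 49 54 64
 75 90]
[178.1, 48.8, -16.16] [ 40.89944728 -70.88296842]
```

View pics/top_m.png

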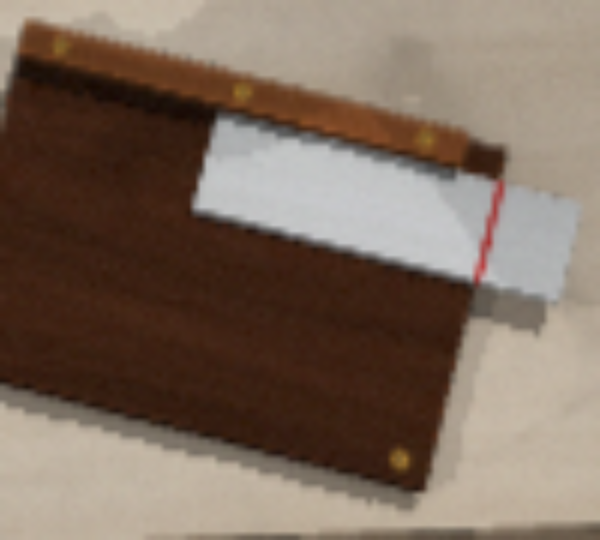

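The bar is flush along the fence, and the red line (top crop (490,232)) sits over the edge line within about 0.5 mm in both views. The gripper is clear, so I'm handing in.

```bash
python3 -c "
from bench import ctrl
print(ctrl.hand_in())"
```

```text
the job is handed in; nothing more can be done
None
```

The job is handed in: the bar was pushed flush along the fence, with its red line above the board's right-hand edge to within about 0.5 mm by the camera views, in about 18 s; the judge's result was not shown.

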